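# Load the microphone tote from the charging dock and hold it up level

### The arm

A 6-joint arm with a two-finger parallel gripper is mounted at the origin on the work surface. World frame = base frame: x ahead of the robot, y to its left, z up, the work surface at z = 0. Lengths are in m, angles in degrees, forces in N, time in s.
With the tool pointing down it reaches from about 0.25 to 0.725 m from the base axis. Payload 9.7 kg.
Tool frame: the origin (TCP) lies at the very end of the fingers, on their centre line; the grasp point (between the pads) lies 19 mm behind it; z points along the fingers, y is the line along which they close (so a half turn about z gives the same grasp; the last joint's range is limited). The gripper opens to 85 mm and grips with 20 to 120 N. Pads are 22 mm wide; open, the fingers measure 114 mm over their backs; the gripper's body (76 mm by 85 mm) begins 54 mm behind the grasp point. The pads swing forward as they close: fully open they stand 13 mm farther back than shut.
Start: joints at [-76.604, 4.979, 10.078, 95.1, 0, 90], TCP at [0.127, -0.535, 0.231] pointing down, gripper open.
Joint ranges: [-179.16, 179.16], [-48.56, 103.87], [-65.8, 70.77], [-126.05, 130.52], [-82.76, 87.17], [-180, 180]. Speed limits (degrees/s): [127.2, 127.2, 147.25, 180, 180, 180].

### API

Orientations are given as [roll, pitch, yaw] about the fixed x, y, z axes, in that order (R = Rz(yaw) Ry(pitch) Rx(roll)).
In Python, from workcell import bot gives the robot as it stands.
- The arm moves only by the tool arm_command, never from a script. Its argument "series" is a list of rows, each a list of 4 numbers: the shift along the tool's x, y, z in m, then the turn about the tool's z in rad. A call has exactly 5 rows; each row is the pose to reach, as a shift and turn from the pose commanded when the call began, along the tool's axes at that moment; what a row does not reach only later rows make up. A row lasts 1/10 s, in which the tool goes at most 50 mm and 8.59 degrees, less where a joint would pass 70% of its speed; a pose out of reach is approached as far as the arm can. A call with a gripper value outside its range is refused whole. "hand" is the finger opening in m, from 0 to 0.0854, set as the call begins (left out, the last holds). The fingers move at their own pace and stop on an object; "grip_force" is the grip in N (left out, the last holds). Time passes only in rows, so rows that repeat a pose let the fingers close, or fill a call up. It gives the time, the measured TCP pose, the force, the opening and the grip force at its end, in the units of the state.
- bot.get_obs(): the state, without advancing time (a new reading comes with each control period).
- bot.camera(name): name is "scene" or "top"; returns a dict with "color" (420x560x3 uint8, blue, green, red), "camera_matrix" (3x3 intrinsics, pixels), "dist_coeffs" ([k1, k2, p1, p2, k3] as OpenCV has them; the pictures are not rectified), "xyz" and "orientation" of the camera in the world. Camera axes: x right, y up, looking along -z (the intrinsics and any distortion apply to the point x, -y, -z); pixel columns grow to the right and rows downward; lengths in m; the calibration is good to about 2 mm. A picture is of the moment at which its call begins. There is no depth.
- bot.job_done(): hands the job in; it is judged then, once.
Trained networks look in the newest picture that a camera, given by its name, has taken for a name from the list of things; names that differ only in an ending like _2 or _b are one class to them, and where a whole thing is asked for, a point or a joint stands for the part that bears it (a point fixed in the world has none). Each returns a list of dicts, best first, with "confidence" (0 to 1); they miss things now and then, are a little off and sometimes report something else, mostly with a low value. They report only what shows in the picture. A call takes as long as a camera call. They do not tell look-alikes from the thing itself.
- bot.find_in(camera, target): "location" ([column, row] in pixels, amid what is visible of it).
- bot.mark_of(camera, target): "location" ([column, row] in pixels: a listed point, or the origin of a listed thing).
The state is a dict: "time": time; "q": joint angles; "qd": joint speeds; "joint_efforts": joint torques, N m; "ee_pos": TCP position; "tcp_rot": TCP orientation; "wrist_force": force on the tool from outside, world axes, zero at the start; "torque": the same for the moment, N m; "opening": finger opening in m; "grasp_force": force on a finger pad.
Only numpy, scipy, OpenCV 4.12 (cv2) and the standard library are available. Lean on these libraries where they do the work, as an engineer would, in place of code of your own. Each camera call takes 0.05 s, during which the arm holds its last target. There are 200 camera calls.

### The job

The singers' two handheld microphones (the ones with a round grille head) are standing in the charging dock: move both into the wooden carrying tote, one handle-down in each of its two cups, lowering them right to the bottom of the cup and not letting them drop. Then take the tote by its handle, lift it straight up about a hand's width (8 cm) clear of the table and keep it there steady and level: finish while still holding it in the air. Leave the headless transmitter in the dock and everything else on the table alone.

Things in the scene. Friction and masses are not known exactly. Their poses are not given: they have to be found in the camera images.
- mic_a: Handheld wireless vocal microphone, upright, head up, in a bay of the dock; 0.15 to 0.23 kg, 200 mm long. Round black barrel 34 mm in diameter up to 122 mm, widening to a dark metal grille head, straight-sided and 45 mm in diameter from 142 to 183 mm above the foot, then rounded off. Origin: centre of the foot (underside); z runs up along the microphone.
- mic_b: The second microphone, identical to mic_a, in another bay.
- plugon: A plug-on transmitter in the remaining bay of the dock: a black barrel 34 mm in diameter and 104 mm tall, without a head. It stays there. Origin: centre of its foot; z up. Which bay holds which of the three differs from run to run.
- dock: Black charging dock, fixed to the table: 110 mm (its x) by 270 mm (its y), 60 mm high, with three round bays 40 mm in diameter and 50 mm deep (floor 10 mm above the table) in a row along its y at -85, 0 and +85 mm. Origin: centre of the underside.
- tote: Loose plywood tote, 0.42 kg: tray 270 mm (x) by 130 mm (y), walls 34 mm high; across its middle, along y, a board 12 mm thick, 130 mm wide, 250 mm high, with a hand slot (90 mm wide, 185 to 222 mm up) that leaves a top bar as handle. A black open-topped cup on each side, 90 mm from the board along x. Balances on its middle with a microphone in each cup. Origin: centre of the underside; z up.
- pocket_near (a point): Centre of the inner floor of the tote's cup at x = -90 mm in the tote's frame (z = 13 mm). The cup is 40 mm wide inside, 50 mm outside, and its rim is 62 mm above this point. Axes as the tote's.
- pocket_far (a point): The same for the other cup, at x = +90 mm in the tote's frame.
- tote_handle (a point): Middle of the tote's handle bar, 236 mm above the tote's underside. The bar is 12 mm thick (along the tote's x), 28 mm high (222 to 250 mm) and 130 mm long (along the tote's y). Axes as the tote's.
- battery: Bystander: a small block battery, 26 x 46 x 17.5 mm, lying beside the tote. Origin: centre of the underside.
- tuner: Bystander: a flat black tuner, 100 x 48 x 18 mm, lying between dock and tote. Origin: centre of the underside.
- pedal: Bystander: an aluminium effects pedal, 115 x 70 mm, 53 mm high. Origin: centre of the underside.
- mug: Bystander: a white mug, 80 mm in diameter, 92 mm high. Origin: centre of the underside.
- tape: Bystander: a grey roll of stage tape, 110 mm in diameter, 48 mm high, lying flat. Origin: centre of the underside.
- bottle: Bystander: a glass bottle, 66 mm in diameter, 190 mm high. Origin: centre of the underside.
- cowbell: Bystander: a dark steel cowbell standing on its mouth, 55 x 85 mm, 150 mm high. Origin: centre of the underside.
Things that resemble listed ones, but are neither listed nor needed, are in the scene too. What is shaped like the mic_a but turquoise is not meant. Leave any pink look-alike of the mic_b alone.

How it is judged (in metres and radians):
On the way, in this order (a step that is already met when the one before it is completed fails the run):
1. one microphone stands in a cup of the tote, let go, the tote standing on the table (height (world z) of tote below 0.01 m and angle between tote's own z axis and vertical below 0.05 rad and ((((distance between mic_a and pocket_near below 0.012 m and angle between the z axis of mic_a and the z axis of tote, either way round below 0.15 rad) or (distance between mic_a and pocket_far below 0.012 m and angle between the z axis of mic_a and the z axis of tote, either way round below 0.15 rad)) and contact force between the fingers and mic_a below 0.1 N) or (((distance between mic_b and pocket_near below 0.012 m and angle between the z axis of mic_b and the z axis of tote, either way round below 0.15 rad) or (distance between mic_b and pocket_far below 0.012 m and angle between the z axis of mic_b and the z axis of tote, either way round below 0.15 rad)) and contact force between the fingers and mic_b below 0.1 N))), for 0.2 s.
2. both microphones stand in the tote, one in each cup, let go, the tote still standing on the table (height (world z) of tote below 0.01 m and angle between tote's own z axis and vertical below 0.05 rad and (((distance between mic_a and pocket_near below 0.012 m and angle between the z axis of mic_a and the z axis of tote, either way round below 0.15 rad) and (distance between mic_b and pocket_far below 0.012 m and angle between the z axis of mic_b and the z axis of tote, either way round below 0.15 rad)) or ((distance between mic_b and pocket_near below 0.012 m and angle between the z axis of mic_b and the z axis of tote, either way round below 0.15 rad) and (distance between mic_a and pocket_far below 0.012 m and angle between the z axis of mic_a and the z axis of tote, either way round below 0.15 rad))) and contact force between the fingers and mic_a below 0.1 N and contact force between the fingers and mic_b below 0.1 N), for 0.2 s.
3. the loaded tote is lifted more than 5 cm clear of the table, level (height (world z) of tote above 0.05 m and angle between tote's own z axis and vertical below 0.12 rad and (((distance between mic_a and pocket_near below 0.012 m and angle between the z axis of mic_a and the z axis of tote, either way round below 0.15 rad) and (distance between mic_b and pocket_far below 0.012 m and angle between the z axis of mic_b and the z axis of tote, either way round below 0.15 rad)) or ((distance between mic_b and pocket_near below 0.012 m and angle between the z axis of mic_b and the z axis of tote, either way round below 0.15 rad) and (distance between mic_a and pocket_far below 0.012 m and angle between the z axis of mic_a and the z axis of tote, either way round below 0.15 rad)))), for 0.2 s.
At the end, for the whole second after the job is handed in: The tote hangs from the fingers by its handle, 5 to 16 cm above the table, within 24 cm of its start, level to 0.09 rad, still (3 cm/s, 0.25 rad/s), touching no dock or bystander; each cup holds one microphone, its foot within 12 mm of the floor's middle, aligned to 0.15 rad, not touched ((((distance between mic_a and pocket_near below 0.012 m and angle between the z axis of mic_a and the z axis of tote, either way round below 0.15 rad) and (distance between mic_b and pocket_far below 0.012 m and angle between the z axis of mic_b and the z axis of tote, either way round below 0.15 rad)) or ((distance between mic_b and pocket_near below 0.012 m and angle between the z axis of mic_b and the z axis of tote, either way round below 0.15 rad) and (distance between mic_a and pocket_far below 0.012 m and angle between the z axis of mic_a and the z axis of tote, either way round below 0.15 rad))) and height (world z) of tote between 0.05 and 0.16 m and distance of tote from where it was at the start of the episode below 0.24 m and angle between tote's own z axis and vertical below 0.09 rad and linear speed of tote below 0.03 m/s and angular speed of tote below 0.25 rad/s and contact force between the fingers and tote above 1 N and distance between the grasp point and tote_handle below 0.06 m and contact force between the fingers and mic_a below 0.1 N and contact force between the fingers and mic_b below 0.1 N and contact force between tote and dock below 0.1 N and contact force between tote and plugon below 0.1 N and contact force between tote and battery below 0.1 N and contact force between tote and tuner below 0.1 N and contact force between tote and pedal below 0.1 N and contact force between tote and mug below 0.1 N and contact force between tote and tape below 0.1 N and contact force between tote and bottle below 0.1 N and contact force between tote and cowbell below 0.1 N); the arm keeps its last pose, push and grip.
It fails at once if a microphone is dropped (falls faster than 0.7 m/s out of the fingers) ((contact force between the fingers and mic_a below 0.1 N and linear speed of mic_a above 0.7 m/s) or (contact force between the fingers and mic_b below 0.1 N and linear speed of mic_b above 0.7 m/s)).
It fails at once if the tote is tilted by more than 0.26 rad (15 degrees) (angle between tote's own z axis and vertical above 0.26 rad).
It fails at once if the transmitter or another bystander is moved by more than 3 cm (distance of any of plugon, battery, tuner, pedal, mug, tape, bottle, cowbell from where it was at the start of the episode above 0.03 m).
It also fails if it takes over 72 s, if anything falls off the work surface, if the arm or the gripper's body presses on something with over 40 N, if the wrist force passes 120 N, or if a joint passes its speed limit or range.

## Working session

There is one attempt and no reset: what is moved stays moved. The work goes in short steps, Python scripts to look and compute and a tool call to move; the robot and the scene stay as the last step left them, time stands still between calls to the robot, and variables do not carry over. Pictures are saved under pics/ and viewed, at most 10 in all, crops included, and the job is handed in when it is done.

Besides the shell and the picture viewer there is one more tool, called by a JSON object that holds its "name" and its "arguments", one argument or row to a line. arm_command: Moves the arm, as the interface text tells. Its arguments: {"type":"object","properties":{"series":{"type":"array"},"hand":{"type":"number"},"grip_force":{"type":"number"}},"required":["series"]}

```bash
mkdir -p pics
cat > h.py <<'E'
import numpy as np, cv2
from scipy.spatial.transform import Rotation as R
from workcell import bot
def cam(n):
    return bot.camera(n)
def rot(c):
    o=np.array(c["orientation"],float)
    return o if o.shape==(3,3) else R.from_euler('xyz',o,degrees=True).as_matrix()
def ray(c,px):
    u=cv2.undistortPoints(np.array([[px]],float),np.array(c["camera_matrix"]),np.array(c["dist_coeffs"]))[0,0]
    d=rot(c)@np.array([u[0],-u[1],-1]); return np.array(c["xyz"]),d
def atz(c,px,z):
    o,d=ray(c,px); return o+d*(z-o[2])/d[2]
def proj(c,P):
    p=(np.array(P,float)-np.array(c["xyz"]))@rot(c); p=p*[1,-1,-1]
    return cv2.projectPoints(p.reshape(-1,1,3),np.zeros(3),np.zeros(3),np.array(c["camera_matrix"]),np.array(c["dist_coeffs"]))[0].reshape(-1,2)
E
python3 - <<'E'
from h import *
print(bot.get_obs())
for n in("scene","top"):
    c=cam(n); cv2.imwrite(f"pics/{n}0.png",c["color"]); print(n,c["xyz"],c["orientation"],c["camera_matrix"])
    for t in("mic_a","plugon","dock","tote","pocket_near","pocket_far","tote_handle","battery","tuner"):
        print(t,[(np.round(m["location"]).tolist(),round(m["confidence"],2)) for m in bot.mark_of(n,t)][:5])
E
```

```text
{'time': 0.0, 'q': array([-7.66041116e+01,  5.01050689e+00,  1.00338219e+01,  9.51017569e+01,
       -6.38455261e-04,  9.00029747e+01]), 'qd': array([-0.0536774 , -0.0475275 ,  0.05996961, -0.02387352, -0.05044172,
       -0.03842563]), 'joint_efforts': array([-1.08964665e-03, -5.20395613e+01,  4.64799070e+01,  1.65873062e-02,
       -1.29728735e-05,  8.83116940e-06]), 'ee_pos': array([ 0.12736184, -0.53479297,  0.23058312]), 'tcp_rot': array([-1.79921558e+02,  6.42527180e-04,  1.33929146e+01]), 'wrist_force': array([-0.66544272,  0.51933618, -0.68969204]), 'torque': array([-0.00982731,  0.00948282,  0.00686073]), 'grasp_force': 0.0, 'opening': 0.08525040249488845}
scene [1.22249503 0.67487127 0.91859936] [ 51.56589334   0.14678406 133.73054032] [[392.88178554   0.         274.76708472]
 [  0.         392.88178554 213.91711059]
 [  0.           0.           1.        ]]
mic_a [([163.0, 217.0], 0.87), ([221.0, 216.0], 0.77), ([257.0, 198.0], 0.58), ([204.0, 208.0], 0.55)]
plugon [([240.0, 226.0], 0.61)]
dock [([222.0, 222.0], 0.91), ([205.0, 209.0], 0.69), ([373.0, 298.0], 0.22)]
tote [([335.0, 288.0], 0.93)]
pocket_near [([347.0, 269.0], 0.64)]
pocket_far [([321.0, 302.0], 0.63)]
tote_handle [([342.0, 226.0], 0.83)]
battery []
tuner [([272.0, 244.0], 0.79), ([348.0, 265.0], 0.62)]
top [ 0.33967976 -0.01498728  1.99789571] [ 5.96201933e+00 -8.33469585e-02 -9.02074291e+01] [[530.48114489   0.         276.01477837]
 [  0.         530.48114489 216.97958029]
 [  0.           0.           1.        ]]
mic_a [([339.0, 262.0], 0.68), ([336.0, 216.0], 0.52), ([357.0, 213.0], 0.5), ([380.0, 180.0], 0.49)]
plugon [([310.0, 225.0], 0.54)]
dock [([336.0, 217.0], 0.81)]
tote [([204.0, 225.0], 0.97)]
pocket_near [([211.0, 247.0], 0.63)]
pocket_far [([202.0, 198.0], 0.83)]
tote_handle [([196.0, 216.0], 0.77)]
battery [([176.0, 238.0], 0.58)]
tuner [([272.0, 220.0], 0.86)]
```

View pics/scene0.png

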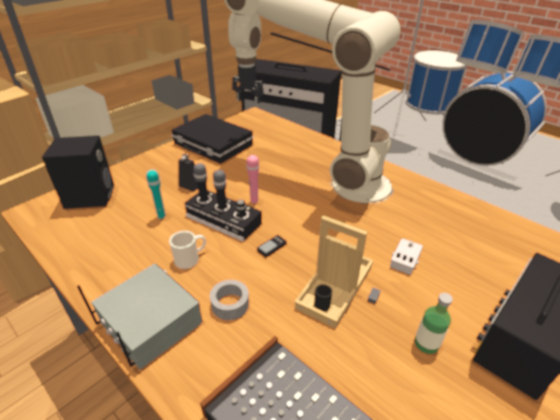

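View pics/top0.png

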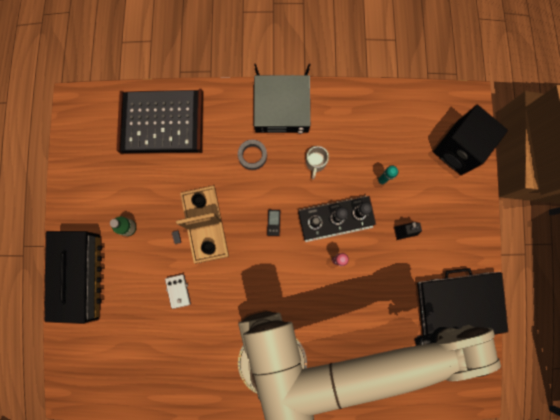

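Scene view: the mics stand in the dock at (200,170) and (220,178), the transmitter is at (241,208) and the pink look-alike at (253,175). Top view: the dock is around (336,218) with the mics in the middle and right bays, the tote is at (204,225), and the tuner is at (273,222).

```bash
cat > fit.py <<'E'
from h import *
s=cam("scene"); t=cam("top")
def show(name,px): print(name,np.round(px,3))
for c,n in((s,"scene"),(t,"top")):
    for k,z in(("dock",0),("tote",0),("pocket_near",.013),("pocket_far",.013),("tote_handle",.236),("tuner",0),("battery",0),("pedal",0),("mic_a",.01),("plugon",.01)):
        print(n,k,[(np.round(atz(c,m["location"],z)[:2],3).tolist(),round(m["confidence"],2)) for m in bot.mark_of(n,k)][:4])
# dock top outline in the top image
def yaw(pts):
    (cx,cy),(w,h),a=cv2.minAreaRect(pts.astype(np.float32)); return cx,cy,w,h,a
g=cv2.cvtColor(t["color"],cv2.COLOR_BGR2HSV)
m=np.zeros(g.shape[:2],np.uint8); m[185:250,290:385]=255
dk=((g[...,2]<60)&(m>0)).astype(np.uint8)
dk=cv2.morphologyEx(dk,cv2.MORPH_CLOSE,np.ones((7,7)))
n,l,st,_=cv2.connectedComponentsWithStats(dk); i=1+np.argmax(st[1:,4])
p=np.argwhere(l==i)[:,::-1]
print("dock rect",yaw(np.array([atz(t,q,.06)[:2] for q in p])))
y=cv2.inRange(g,(12,60,110),(30,200,255))
vis=[]
for c,b in((t,(295,180,90,75)),(t,(170,175,65,95)),(s,(180,150,90,90)),(s,(290,210,90,115))):
    x,yy,w,h=b; vis.append(cv2.resize(c["color"][yy:yy+h,x:x+w],(400,300) if 0 else (int(w*min(400/w,300/h)),int(h*min(400/w,300/h))),interpolation=cv2.INTER_CUBIC))
can=np.zeros((600,800,3),np.uint8)
for v,(a,b) in zip(vis,((0,0),(400,0),(0,300),(400,300))): can[b:b+v.shape[0],a:a+v.shape[1]]=v
cv2.imwrite("pics/m1.png",cv2.convertScaleAbs(can,alpha=1.6,beta=10))
E
python3 fit.py
```

```text
scene dock [([0.547, -0.235], 0.64)]
scene tote [([0.514, 0.255], 0.82)]
scene pocket_near [([0.428, 0.232], 0.82)]
scene pocket_far [([0.615, 0.272], 0.91)]
scene tote_handle [([0.515, 0.243], 0.84), ([0.716, -0.006], 0.26)]
scene tuner [([0.523, -0.012], 0.82)]
scene battery [([0.477, 0.358], 0.43), ([0.602, 0.267], 0.43)]
scene pedal [([0.267, 0.358], 0.57), ([0.258, 0.106], 0.2)]
scene mic_a [([0.567, -0.334], 0.93), ([0.535, -0.266], 0.92), ([0.374, -0.239], 0.84)]
scene plugon [([0.522, -0.171], 0.71), ([0.527, -0.008], 0.56), ([0.548, -0.24], 0.23)]
top dock [([0.538, -0.247], 0.82)]
top tote [([0.522, 0.24], 0.78), ([0.558, 0.286], 0.2)]
top pocket_near [([0.436, 0.242], 0.94)]
top pocket_far [([0.607, 0.277], 0.58)]
top tote_handle [([0.52, 0.253], 0.68)]
top tuner [([0.535, -0.011], 0.87)]
top battery [([0.474, 0.356], 0.49), ([0.543, -0.242], 0.3)]
top pedal [([0.279, 0.358], 0.92)]
top mic_a [([0.564, -0.318], 0.74), ([0.538, -0.246], 0.65), ([0.689, -0.432], 0.63), ([0.38, -0.245], 0.63)]
top plugon [([0.524, -0.154], 0.6), ([0.543, -0.249], 0.41), ([0.607, 0.27], 0.25)]
dock rect (0.5404895544052124, -0.23992206156253815, 0.10686392337083817, 0.2697622776031494, 11.893012046813965)
```

View pics/m1.png

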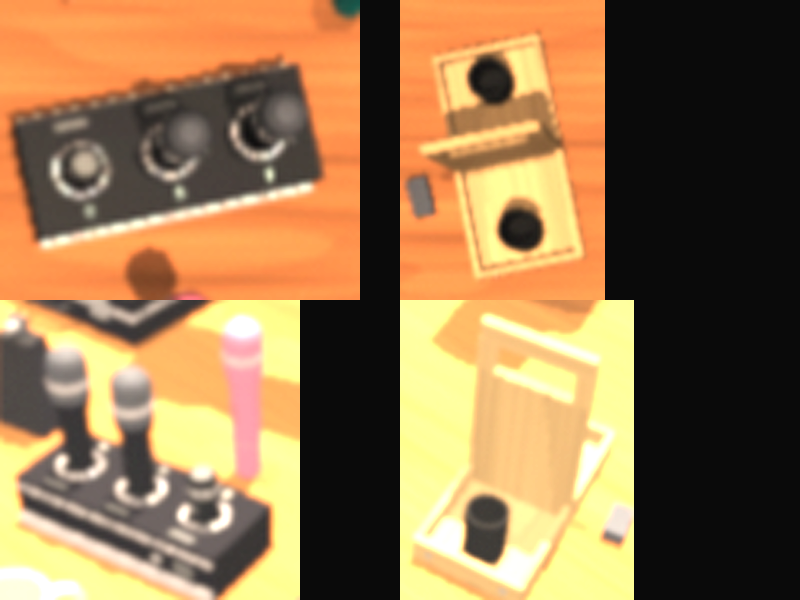

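```bash
cat > fit2.py <<'E'
from h import *
from scipy.optimize import least_squares
s=cam("scene"); t=cam("top")
def P(v,m):
    c,sn=np.cos(v[2]),np.sin(v[2]); m=np.array(m,float)
    return np.c_[v[0]+c*m[:,0]-sn*m[:,1],v[1]+sn*m[:,0]+c*m[:,1],m[:,2]]
T=[(t,[(.135,.065,.034),(.135,-.065,.034),(-.135,-.065,.034),(-.135,.065,.034),(0,.065,.25),(0,-.065,.25)],[(180.8,193.4),(215.3,186.4),(227.6,256.1),(193.7,262.4),(176.3,222.5),(215.9,214.6)]),
 (s,[(.135,-.065,.034),(-.135,.065,.034),(0,-.065,.25),(0,.065,.25)],[(295.7,302),(371.3,260.6),(321.8,215.7),(366.7,232.2)])]
D=[(t,[(0,.085,.06),(0,0,.06),(0,-.085,.06),(0,0,.18),(0,-.085,.18)],[(315,222.5),(337.5,217.5),(360,212.5),(341.75,213),(366.25,209.25)]),
 (s,[(0,-.085,.06),(0,0,.06),(0,.085,.06)],[(180+78/3.33,150+162/3.33),(180+140/3.33,150+187/3.33),(180+204/3.33,150+213/3.33)])]
for n,S,x0 in(("tote",T,(.518,.247,.2)),("dock",D,(.54,-.24,.2))):
    f=lambda v:np.concatenate([(proj(c,P(v,m))-p).ravel() for c,m,p in S])
    r=least_squares(f,x0,loss="soft_l1"); print(n,np.round(r.x,4),np.degrees(r.x[2])); print(np.round(r.fun if 0 else f(r.x).reshape(-1,2),1).tolist())
    for c,m,p in S:
        r1=least_squares(lambda v:(proj(c,P(v,m))-p).ravel(),x0).x; print("  single",np.round(r1,4))
E
python3 fit2.py
```

```text
tote [0.5186 0.2513 0.2036] 11.667097912980434
[[-0.6, -0.6], [-1.5, -0.7], [0.3, 0.1], [0.0, 0.8], [-0.2, -0.2], [-1.8, -0.3], [-1.2, -2.2], [1.3, -1.0], [-0.4, -0.4], [-0.4, -0.3]]
  single [0.518  0.2489 0.1901]
  single [0.5211 0.2539 0.23  ]
dock [ 0.5399 -0.2456  0.2049] 11.73716887709934
[[0.2, -0.4], [0.2, -0.2], [-0.1, 0.1], [-0.0, 0.8], [-0.9, -0.5], [0.3, -0.1], [-0.2, -0.3], [-0.3, -0.4]]
  single [ 0.5398 -0.2461  0.2016]
  single [ 0.541  -0.2441  0.2117]
```

{"name": "arm_command", "arguments": {
  "series": [
    [0.035,-0.015,-0.03,-0.14],
    [0.07,-0.03,-0.05,-0.28],
    [0.11,-0.045,-0.06,-0.42],
    [0.15,-0.06,-0.06,-0.56],
    [0.19,-0.075,-0.06,-0.7]
  ],
  "hand": 0.0854,
  "grip_force": 40
}}

```text
time: 2.7
ee_pos: [0.2961, -0.4171, 0.2919]
tcp_rot: [179.9, 0.0, 53.8]
wrist_force: [0.2, -0.4, 0.2]
opening: 0.0854
grasp_force: 0.0
```

```bash
cat > goto.py <<'E'
# usage: x y z yaw -> shift in tool axes and turn, from present pose
import sys; from h import *
o=bot.get_obs(); x,y,z,yw=map(float,sys.argv[1:5])
Rm=R.from_euler('xyz',[180,0,o["tcp_rot"][2]],degrees=True).as_matrix()
d=Rm.T@(np.array([x,y,z])-o["ee_pos"])
print(round(o["time"],2),"pos",np.round(o["ee_pos"],4),"rot",np.round(o["tcp_rot"],2),"open",round(o["opening"],4),"F",np.round(o["wrist_force"],1),"gf",round(o["grasp_force"],1))
print("shift",np.round(d,4),"turn",round(np.radians(-((yw-o["tcp_rot"][2]+180)%360-180)),3), "j6",round(o["q"][5],1))
E
python3 goto.py .540 -.2455 .29 101.7
```

```text
2.7 pos [ 0.2961 -0.4171  0.2919] rot [1.7993e+02 2.0000e-02 5.3810e+01] open 0.0854 F [ 0.2 -0.4  0.2] gf 0.0
shift [0.2825 0.0955 0.0019] turn -0.836 j6 71.6
```

{"name": "arm_command", "arguments": {
  "series": [
    [0.05,0.017,0,-0.14],
    [0.095,0.033,0,-0.28],
    [0.14,0.05,0,-0.42],
    [0.185,0.065,0,-0.56],
    [0.23,0.08,0,-0.7]
  ]
}}

```text
time: 3.2
ee_pos: [0.4974, -0.2793, 0.2914]
tcp_rot: [180.0, 0.0, 94.0]
wrist_force: [-0.2, -1.1, 0.7]
opening: 0.0849
grasp_force: 0.0
```

```bash
python3 goto.py .540 -.2455 .25 101.7
```

```text
3.2 pos [ 0.4974 -0.2793  0.2914] rot [1.7998e+02 2.0000e-02 9.3950e+01] open 0.0849 F [-0.2 -1.1  0.7] gf 0.0
shift [0.0308 0.0448 0.0414] turn -0.135 j6 56.7
```

{"name": "arm_command", "arguments": {
  "series": [
    [0.015,0.022,0,-0.07],
    [0.031,0.045,0.01,-0.135],
    [0.031,0.045,0.03,-0.135],
    [0.031,0.045,0.04,-0.135],
    [0.031,0.045,0.04,-0.135]
  ]
}}

```text
time: 3.7
ee_pos: [0.5383, -0.2469, 0.2498]
tcp_rot: [-179.9, -0.1, 101.3]
wrist_force: [-0.4, 0.0, 0.5]
opening: 0.0855
grasp_force: 0.0
```

```bash
python3 goto.py .540 -.2455 .152 101.7
python3 - <<'E'
from h import *
for n in("scene","top"):
    c=cam(n); 
    v=c["color"][140:240,170:290] if n=="scene" else c["color"][170:260,290:400]
    cv2.imwrite(f"pics/g_{n}.png",cv2.convertScaleAbs(cv2.resize(v,None,fx=3.6,fy=3.6,interpolation=2),alpha=1.6))
a=cv2.imread("pics/g_scene.png");b=cv2.imread("pics/g_top.png");h=max(len(a),len(b))
f=lambda i:cv2.copyMakeBorder(i,0,h-len(i),0,0,0)
cv2.imwrite("pics/g1.png",np.hstack([f(a),f(b)])[:, :800] if 0 else cv2.resize(np.hstack([f(a),f(b)]),(800,int(h*800/(a.shape[1]+b.shape[1])))))
E
```

```text
3.7 pos [ 0.5383 -0.2469  0.2498] rot [-1.7987e+02 -9.0000e-02  1.0132e+02] open 0.0855 F [-0.4  0.   0.5] gf 0.0
shift [0.001  0.002  0.0978] turn -0.007 j6 54.0
```

View pics/g1.png

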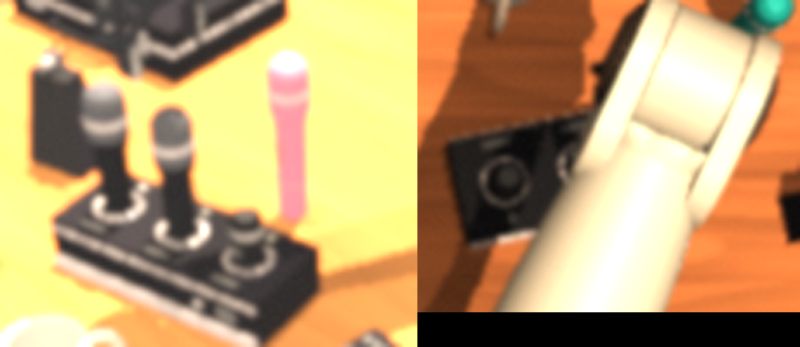

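Run:
```python
from h import *
o=bot.get_obs(); p=o["ee_pos"]
for n in("scene","top"):
    c=cam(n); print(n,proj(c,[p,p+[0,0,.1],p+[0,0,.25],[.127,-.535,.231]]).round(1).tolist())
    cv2.imwrite(f"pics/f_{n}.png",c["color"])
print(p,o["q"])
```

```text
scene [[216.9, 159.4], [214.0, 131.9], [209.1, 85.3], [248.3, 105.1]]
top [[344.9, 211.8], [349.1, 208.2], [356.3, 201.9], [429.7, 333.6]]
[ 0.53850644 -0.24738928  0.25195141] [-2.46719679e+01  1.15482907e+01  1.97402814e+01  9.81720166e+01
 -4.22414440e-03  5.40392601e+01]
```

View pics/f_scene.png

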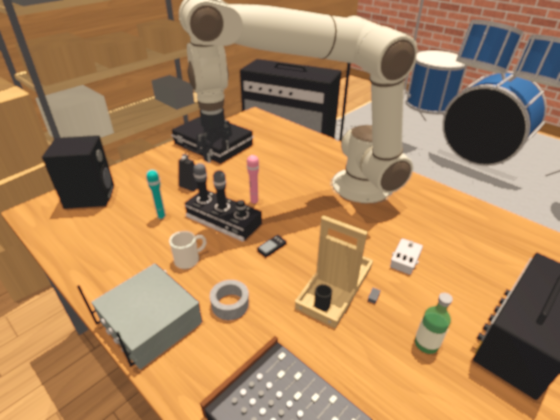

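The scene view shows the open gripper above the dock, its near fingertip at (208,157). That fits the projected TCP at (217,159), centred over the middle mic at (220,178).

{"name": "arm_command", "arguments": {
  "series": [
    [0.001,0.002,0.03,0],
    [0.001,0.002,0.06,0],
    [0.001,0.002,0.085,0],
    [0.001,0.002,0.1,0],
    [0.001,0.002,0.1,0]
  ]
}}

```text
time: 4.4
ee_pos: [0.5398, -0.2456, 0.1498]
tcp_rot: [-179.9, -0.1, 101.3]
wrist_force: [-0.4, 0.2, -1.1]
opening: 0.0853
grasp_force: 0.0
```

{"name": "arm_command", "arguments": {
  "series": [
    [0,0,0,0],
    [0,0,0,0],
    [0,0,0,0],
    [0,0,0,0],
    [0,0,0,0]
  ],
  "hand": 0.03,
  "grip_force": 40
}}

```text
time: 4.9
ee_pos: [0.5413, -0.2459, 0.1529]
tcp_rot: [179.9, 0.1, 101.3]
wrist_force: [-0.1, -0.4, 6.5]
opening: 0.044
grasp_force: 41.2
```

{"name": "arm_command", "arguments": {
  "series": [
    [0,0,-0.02,0],
    [0,0,-0.05,0],
    [0,0,-0.09,0],
    [0,0,-0.13,0],
    [0,0,-0.15,0]
  ]
}}

```text
time: 5.4
ee_pos: [0.5409, -0.2457, 0.3053]
tcp_rot: [179.8, 0.1, 101.3]
wrist_force: [1.2, -0.6, -1.9]
opening: 0.0441
grasp_force: 41.6
```

```bash
python3 - <<'E'
import numpy as np
a=np.radians(11.7);t=np.array([.519,.2505]);u=np.array([np.cos(a),np.sin(a)])
print("near",t-.09*u,"far",t+.09*u)
E
python3 goto.py .607 .269 .302 101.7
```

```text
near [0.43086995 0.23224914] far [0.60713005 0.26875086]
5.4 pos [ 0.5409 -0.2457  0.3053] rot [1.7980e+02 1.4000e-01 1.0135e+02] open 0.0441 F [ 1.2 -0.6 -1.9] gf 41.6
shift [0.4916 0.166  0.0033] turn -0.006 j6 54.2
```

{"name": "arm_command", "arguments": {
  "series": [
    [0.045,0.025,0,0],
    [0.09,0.05,0,0],
    [0.135,0.075,0,0],
    [0.18,0.1,0,0],
    [0.22,0.12,0,0]
  ]
}}

```text
time: 5.9
ee_pos: [0.6153, -0.005, 0.3015]
tcp_rot: [180.0, 0.0, 101.3]
wrist_force: [0.4, 0.1, -1.4]
opening: 0.0441
grasp_force: 41.6
```

{"name": "arm_command", "arguments": {
  "series": [
    [0.045,0.015,0,0],
    [0.09,0.03,0,0],
    [0.135,0.046,0,0],
    [0.175,0.046,0,0],
    [0.21,0.046,0,0]
  ]
}}

```text
time: 6.4
ee_pos: [0.6184, 0.2104, 0.3008]
tcp_rot: [-180.0, -0.0, 101.4]
wrist_force: [0.6, -0.1, -0.9]
opening: 0.0438
grasp_force: 41.9
```

```bash
python3 goto.py .607 .269 .25 101.7
```

```text
6.4 pos [0.6184 0.2104 0.3008] rot [-179.96   -0.    101.4 ] open 0.0438 F [ 0.6 -0.1 -0.9] gf 41.9
shift [0.0597 0.0004 0.0508] turn -0.005 j6 97.4
```

{"name": "arm_command", "arguments": {
  "series": [
    [0.03,0,0.01,-0.005],
    [0.055,0,0.03,-0.005],
    [0.06,0,0.05,-0.005],
    [0.06,0,0.055,-0.005],
    [0.06,0,0.055,-0.005]
  ]
}}

```text
time: 6.9
ee_pos: [0.6066, 0.2665, 0.2458]
tcp_rot: [-179.9, 0.0, 101.6]
wrist_force: [-0.6, -0.6, -1.8]
opening: 0.0435
grasp_force: 41.9
```

```bash
cat > look.py <<'E'
import sys; from h import *
# overlay: mic foot circle predicted, and cup rim predicted, on both views
fx,fy,fz,cx,cy=map(float,sys.argv[1:6]); name=sys.argv[6]
ang=np.linspace(0,2*np.pi,60)
ring=lambda x,y,z,r:np.c_[x+r*np.cos(ang),y+r*np.sin(ang),np.full(60,z)]
out=[]
for n in("scene","top"):
    c=cam(n); k=7; ctr=proj(c,[[cx,cy,.1]])[0]; x0,y0=int(ctr[0]-28),int(ctr[1]-40)
    im=c["color"][y0:y0+80,x0:x0+57]; im=cv2.convertScaleAbs(cv2.resize(im,None,fx=k,fy=k,interpolation=2),alpha=1.8,beta=15); raw=im.copy()
    for rg,col in((ring(fx,fy,fz,.017),(0,0,255)),(ring(fx,fy,fz+.11,.017),(255,0,255)),(ring(cx,cy,.075,.025),(0,255,0)),(ring(cx,cy,.075,.02),(255,255,0)),(ring(cx,cy,.013,.025),(0,255,0))):
        cv2.polylines(im,[np.int32(((proj(c,rg)-[x0,y0]+.5)*k-.5)*16)],True,col,1,cv2.LINE_AA,4)
    out+=[im] 
    if n=="scene": out.insert(0,raw)
cv2.imwrite(f"pics/{name}.png",cv2.resize(np.hstack(out),(800,int(560*800/(399*3)))))
E
P=$(python3 -c "
from h import *
p=bot.get_obs()['ee_pos'];print(p[0],p[1],p[2]-.1415)"); echo $P; python3 look.py $P .607 .269 l1; python3 goto.py .607 .269 .155 101.7
```

```text
0.6066254398589056 0.2665142543760162 0.10429574572596517
7.0 pos [0.6073 0.2662 0.2476] rot [ 1.7993e+02 -1.0000e-02  1.0158e+02] open 0.0439 F [-0.2  0.  -1.7] gf 41.9
shift [0.0028 0.0003 0.0926] turn -0.002 j6 102.1
```

View pics/l1.png

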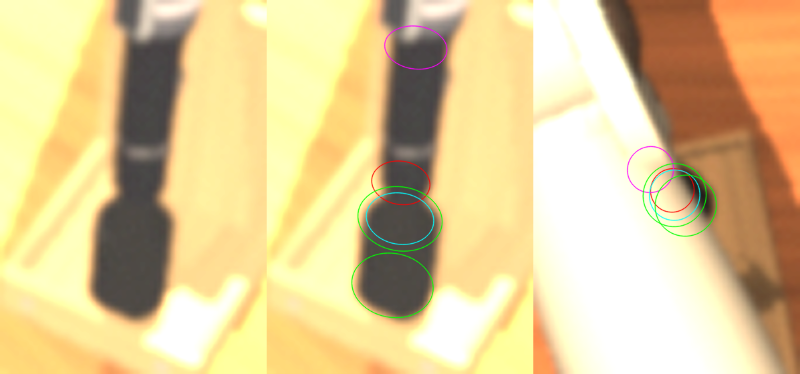

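```bash
cat > sil.py <<'E'
import sys; from h import *
# horizontal offset (px, mm) of seen dark cylinder vs predicted one, scene view
def pred(c,x,y,r,z0,z1,row):
    a=np.linspace(0,2*np.pi,180); Z=np.linspace(z0,z1,60)
    p=proj(c,[[x+r*np.cos(t),y+r*np.sin(t),z] for z in Z for t in a])
    s=p[np.abs(p[:,1]-row)<.5]; return s[:,0].min(),s[:,0].max()
def seen(g,row,x0,thr):
    v=g[row]; i=int(round(x0))
    l=i
    while v[l]<thr: l-=1
    r=i
    while v[r]<thr: r+=1
    return l+(v[l]-thr)/(v[l]-v[l+1]), r-(v[r]-thr)/(v[r]-v[r-1])
def off(c,x,y,r,z0,z1,thr=65,verbose=1):
    g=c["color"].max(2).astype(float); rows=proj(c,[[x,y,z0],[x,y,z1]])[:,1]; d=[]
    for row in range(int(np.ceil(rows.min())),int(rows.max())+1):
        a,b=pred(c,x,y,r,z0,z1,row); l,rr=seen(g,row,(a+b)/2,thr)
        d.append((l-a,rr-b,rr-l-(b-a)))
    d=np.array(d); o=(d[:,0]+d[:,1])/2
    mmpx=np.linalg.norm(np.array(c["xyz"])-[x,y,(z0+z1)/2])/c["camera_matrix"][0,0]*1000
    if verbose: print(np.round(d,1).tolist())
    print("offset px %.2f mm %.1f"%(np.median(o),np.median(o)*mmpx))
if __name__=="__main__":
    c=cam("scene"); p=bot.get_obs()["ee_pos"]; fz=p[2]-.1415
    print("mic"); off(c,p[0],p[1],.017,fz+.025,fz+.10)
    cx,cy=map(float,sys.argv[1:3])
    print("cup"); off(c,cx,cy,.025,.03,.06)
E
python3 sil.py .607 .269
```

```text
mic
[[2.2, -0.1, -2.3], [2.1, -0.1, -2.2], [2.1, 0.1, -2.0], [2.1, 0.2, -1.9], [2.2, 0.2, -1.9], [2.2, 0.1, -2.0], [2.2, 0.1, -2.1], [2.2, -0.1, -2.3], [2.2, -0.2, -2.3], [2.2, -0.2, -2.4], [2.1, -0.2, -2.4], [2.1, -0.2, -2.4], [2.1, -0.3, -2.4], [2.2, -0.4, -2.5], [2.2, -0.4, -2.6], [2.3, -0.3, -2.7], [2.5, -0.4, -2.9], [2.8, -0.6, -3.3], [3.3, -0.8, -4.1], [4.7, -1.0, -5.7]]
offset px 1.04 mm 2.8
cup
[[2.0, -0.9, -2.9], [2.0, -1.0, -3.1], [2.0, -1.1, -3.1], [2.1, -1.0, -3.1], [2.0, -0.9, -2.9], [2.0, -0.9, -2.9], [2.0, -0.9, -2.9]]
offset px 0.54 mm 1.6
```

{"name": "arm_command", "arguments": {
  "series": [
    [0.001,0,0.012,0],
    [0.001,0,0.022,0],
    [0.001,0,0.032,0],
    [0.001,0,0.042,0],
    [0.001,0,0.042,0]
  ]
}}

```text
time: 7.55
ee_pos: [0.6063, 0.2675, 0.2024]
tcp_rot: [-179.9, 0.0, 101.6]
wrist_force: [-0.2, -0.5, -1.4]
opening: 0.0438
grasp_force: 41.9
```

```bash
python3 goto.py .606 .267 .155 101.7; python3 sil.py .607 .269 2>&1 | grep -A9 cup
```

```text
7.55 pos [0.6063 0.2675 0.2024] rot [-1.7987e+02  3.0000e-02  1.0162e+02] open 0.0438 F [-0.2 -0.5 -1.4] gf 41.9
shift [-0.0004 -0.0004  0.0474] turn -0.001 j6 102.2
cup
[[2.0, -0.9, -2.9], [2.0, -1.0, -3.0], [2.0, -1.0, -3.0], [2.0, -1.0, -3.0], [2.0, -0.9, -2.9], [2.0, -0.8, -2.8], [2.0, -0.9, -2.8]]
offset px 0.54 mm 1.6
```

{"name": "arm_command", "arguments": {
  "series": [
    [0,0,0.01,0],
    [0,0,0.02,0],
    [0,0,0.03,0],
    [0,0,0.037,0],
    [0,0,0.04,0]
  ]
}}

```text
time: 8.1
ee_pos: [0.6063, 0.2677, 0.163]
tcp_rot: [-179.9, 0.0, 101.6]
wrist_force: [0.2, -1.2, -2.1]
opening: 0.0439
grasp_force: 41.9
```

{"name": "arm_command", "arguments": {
  "series": [
    [0,0,0.002,0],
    [0,0,0.003,0],
    [0,0,0.004,0],
    [0,0,0.005,0],
    [0,0,0.005,0]
  ]
}}

```text
time: 8.6
ee_pos: [0.6067, 0.2678, 0.1593]
tcp_rot: [180.0, 0.0, 101.6]
wrist_force: [-0.8, -0.9, -2.4]
opening: 0.0437
grasp_force: 41.9
```

{"name": "arm_command", "arguments": {
  "series": [
    [0,0,0.001,0],
    [0,0,0.002,0],
    [0,0,0.003,0],
    [0,0,0.004,0],
    [0,0,0.004,0]
  ]
}}

```text
time: 9.1
ee_pos: [0.6067, 0.2679, 0.1559]
tcp_rot: [180.0, -0.0, 101.6]
wrist_force: [-0.8, -1.3, 3.1]
opening: 0.0436
grasp_force: 42.3
```

{"name": "arm_command", "arguments": {
  "series": [
    [0,0,0.001,0],
    [0,0,0.001,0],
    [0,0,0.001,0],
    [0,0,0.001,0],
    [0,0,0.001,0]
  ]
}}

```text
time: 9.6
ee_pos: [0.6068, 0.268, 0.1559]
tcp_rot: [179.9, -0.0, 101.6]
wrist_force: [-3.0, -0.0, 9.4]
opening: 0.044
grasp_force: 42.9
```

Seated on the bottom. Release to about 60 mm, then rise.

{"name": "arm_command", "arguments": {
  "series": [
    [0,0,0,0],
    [0,0,0,0],
    [0,0,0,0],
    [0,0,0,0],
    [0,0,0,0]
  ],
  "hand": 0.068
}}

```text
time: 10.1
ee_pos: [0.6067, 0.2678, 0.1541]
tcp_rot: [-180.0, 0.0, 101.6]
wrist_force: [0.3, -0.5, -0.5]
opening: 0.0679
grasp_force: 0.0
```

{"name": "arm_command", "arguments": {
  "series": [
    [0,0,-0.02,0],
    [0,0,-0.05,0],
    [0,0,-0.08,0],
    [0,0,-0.12,0],
    [0,0,-0.15,0]
  ]
}}

```text
time: 10.6
ee_pos: [0.6065, 0.2678, 0.3067]
tcp_rot: [179.9, -0.0, 101.6]
wrist_force: [0.7, 1.5, 0.3]
opening: 0.0681
grasp_force: 0.0
```

```bash
python3 goto.py .557 -.325 .29 101.7
python3 - <<'E'
from sil import *
c=cam("scene"); off(c,.606,.270,.017,.013+.07,.013+.115,verbose=0); off(c,.607,.269,.025,.03,.06,verbose=0)
# mic still in dock (bay far)
off(c,.557,-.329,.017,.075,.125)
for t in("mic_a","pocket_far","tote"): print(t,[(np.round(atz(c,m["location"],.013 if t!="tote" else 0)[:2],3).tolist(),round(m["confidence"],2)) for m in bot.mark_of("scene",t)][:4])
E
```

```text
10.6 pos [0.6065 0.2678 0.3067] rot [ 1.7991e+02 -2.0000e-02  1.0163e+02] open 0.0681 F [0.7 1.5 0.3] gf 0.0
shift [-0.5706 -0.168   0.0167] turn -0.001 j6 102.2
offset px 0.25 mm 0.7
offset px 0.55 mm 1.6
[[-17.1, -2.2, 15.0], [-16.8, -2.2, 14.6], [-15.0, -2.2, 12.8], [-12.6, -2.2, 10.4], [0.8, -2.1, -2.9], [1.5, -2.0, -3.5], [1.8, -1.7, -3.5], [1.7, -0.9, -2.7], [1.5, -0.0, -1.5], [0.8, -0.0, -0.8], [-0.0, -0.7, -0.7], [0.1, -1.3, -1.4]]
offset px -0.48 mm -1.8
mic_a [([0.611, 0.271], 0.92), ([0.698, -0.415], 0.83), ([0.569, -0.331], 0.8), ([0.386, -0.241], 0.77)]
pocket_far [([0.612, 0.268], 0.61), ([0.558, -0.334], 0.43)]
tote [([0.51, 0.248], 0.93)]
```

{"name": "arm_command", "arguments": {
  "series": [
    [-0.045,-0.013,0,0],
    [-0.09,-0.026,0,0],
    [-0.135,-0.04,0,0],
    [-0.18,-0.053,0,0],
    [-0.225,-0.066,0,0]
  ],
  "hand": 0.0854
}}

```text
time: 11.3
ee_pos: [0.5865, 0.0324, 0.3027]
tcp_rot: [-179.9, -0.0, 101.6]
wrist_force: [1.0, -0.1, 0.6]
opening: 0.0851
grasp_force: 0.0
```

{"name": "arm_command", "arguments": {
  "series": [
    [-0.045,-0.013,0,0],
    [-0.09,-0.026,0,0],
    [-0.135,-0.04,0,0],
    [-0.18,-0.053,0,0],
    [-0.225,-0.066,0,0]
  ]
}}

```text
time: 11.8
ee_pos: [0.5673, -0.2013, 0.3028]
tcp_rot: [-179.9, -0.1, 101.6]
wrist_force: [1.7, 0.2, 0.3]
opening: 0.0854
grasp_force: 0.0
```

{"name": "arm_command", "arguments": {
  "series": [
    [-0.045,-0.013,0,0],
    [-0.09,-0.026,0,0],
    [-0.121,-0.036,0.01,0],
    [-0.121,-0.036,0.03,0],
    [-0.121,-0.036,0.05,0]
  ]
}}

```text
time: 12.3
ee_pos: [0.5565, -0.3265, 0.2515]
tcp_rot: [-179.9, -0.1, 101.5]
wrist_force: [0.7, -0.4, 0.2]
opening: 0.085
grasp_force: 0.0
```

```bash
python3 goto.py .5575 -.3255 .151 101.7
```

```text
12.3 pos [ 0.5565 -0.3265  0.2515] rot [-1.7990e+02 -9.0000e-02  1.0151e+02] open 0.085 F [ 0.7 -0.4  0.2] gf 0.0
shift [0.0008 0.0011 0.1005] turn -0.003 j6 48.1
```

{"name": "arm_command", "arguments": {
  "series": [
    [0.001,0.001,0.03,0],
    [0.001,0.001,0.06,0],
    [0.001,0.001,0.085,0],
    [0.001,0.001,0.1,0],
    [0.001,0.001,0.1,0]
  ]
}}

```text
time: 12.8
ee_pos: [0.5564, -0.3231, 0.15]
tcp_rot: [-179.7, -0.2, 101.6]
wrist_force: [-0.1, 0.3, -0.5]
opening: 0.0852
grasp_force: 0.0
```

{"name": "arm_command", "arguments": {
  "series": [
    [0,0,0,0],
    [0,0,0,0],
    [0,0,0,0],
    [0,0,0,0],
    [0,0,0,0]
  ],
  "hand": 0.03,
  "grip_force": 40
}}

```text
time: 13.3
ee_pos: [0.5585, -0.3244, 0.1556]
tcp_rot: [179.9, 0.1, 101.6]
wrist_force: [-0.2, 0.3, 5.8]
opening: 0.0443
grasp_force: 41.4
```

{"name": "arm_command", "arguments": {
  "series": [
    [0,0,-0.02,0],
    [0,0,-0.05,0],
    [0,0,-0.09,0],
    [0,0,-0.13,0],
    [0,0,-0.15,0]
  ]
}}

```text
time: 13.8
ee_pos: [0.5581, -0.3241, 0.308]
tcp_rot: [179.8, 0.1, 101.6]
wrist_force: [0.4, 0.1, -1.0]
opening: 0.0441
grasp_force: 41.6
```

```bash
python3 goto.py .431 .2285 .302 101.7
```

```text
13.8 pos [ 0.5581 -0.3241  0.308 ] rot [1.7984e+02 1.4000e-01 1.0163e+02] open 0.0441 F [ 0.4  0.1 -1. ] gf 41.6
shift [ 0.5669 -0.0131  0.006 ] turn -0.001 j6 48.2
```

{"name": "arm_command", "arguments": {
  "series": [
    [0.045,-0.001,0,0],
    [0.09,-0.002,0,0],
    [0.135,-0.003,0,0],
    [0.18,-0.004,0,0],
    [0.225,-0.005,0,0]
  ]
}}

```text
time: 14.3
ee_pos: [0.507, -0.1032, 0.3041]
tcp_rot: [-180.0, -0.0, 101.6]
wrist_force: [0.9, 0.9, -1.1]
opening: 0.0442
grasp_force: 41.5
```

{"name": "arm_command", "arguments": {
  "series": [
    [0.045,-0.001,0,0],
    [0.09,-0.002,0,0],
    [0.135,-0.003,0,0],
    [0.18,-0.004,0,0],
    [0.225,-0.006,0,0]
  ]
}}

```text
time: 14.8
ee_pos: [0.4558, 0.1161, 0.3043]
tcp_rot: [180.0, -0.0, 101.6]
wrist_force: [0.6, 0.5, -1.7]
opening: 0.0445
grasp_force: 41.6
```

{"name": "arm_command", "arguments": {
  "series": [
    [0.04,-0.001,0,0],
    [0.08,-0.001,0,0],
    [0.11,-0.002,0.02,0],
    [0.116,-0.002,0.04,0],
    [0.116,-0.002,0.06,0]
  ]
}}

```text
time: 15.3
ee_pos: [0.4307, 0.229, 0.2433]
tcp_rot: [-180.0, -0.0, 101.8]
wrist_force: [-0.8, -0.2, -1.4]
opening: 0.0442
grasp_force: 41.5
```

```bash
python3 goto.py .431 .2285 .245 101.7
P=$(python3 -c "
from h import *
p=bot.get_obs()['ee_pos'];print(p[0],p[1],p[2]-.1425)"); python3 look.py $P .4305 .233 l2
```

```text
15.3 pos [0.4307 0.229  0.2433] rot [-1.7998e+02 -1.0000e-02  1.0177e+02] open 0.0442 F [-0.8 -0.2 -1.4] gf 41.5
shift [-0.0006  0.0002 -0.0017] turn 0.001 j6 106.2
```

View pics/l2.png

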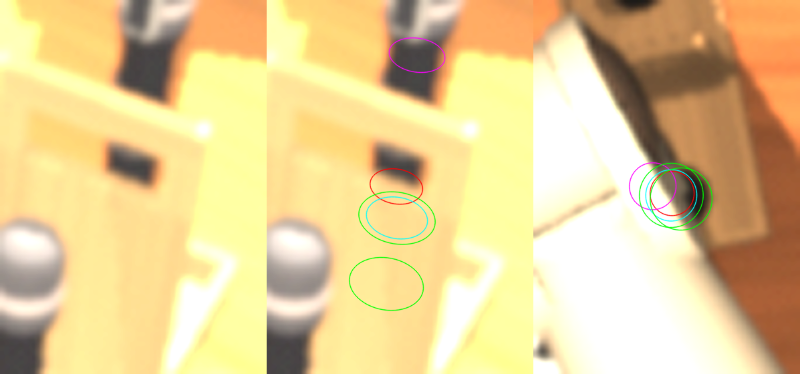

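Run:
```python
from sil import *
c=cam("scene"); p=bot.get_obs()["ee_pos"]; fz=p[2]-.1425
print("mic"); off(c,p[0],p[1],.017,fz+.072,fz+.105)
t=cam("top"); t["color"]=cv2.imread("pics/top0.png"); g=t["color"].max(2).astype(np.float32)
from scipy.optimize import least_squares
a=np.linspace(0,2*np.pi,90)
for nm,x,y in(("near",.4305,.233),("far",.607,.269)):
    ctr=proj(t,[[x,y,.044]])[0]; x0,y0=int(ctr[0])-13,int(ctr[1])-13
    k=8; im=cv2.resize(g[y0:y0+27,x0:x0+27],None,fx=k,fy=k,interpolation=2)
    for thr in(45,60,80):
        n,l,st,cn=cv2.connectedComponentsWithStats((im<thr).astype(np.uint8)); 
        i=l[int((ctr[1]-y0)*k),int((ctr[0]-x0)*k)]
        ms=(cn[i]+.5)/k-.5+[x0,y0]
        def hullc(v):
            P=proj(t,[[v[0]+.025*np.cos(b),v[1]+.025*np.sin(b),z] for z in(.02,.075) for b in a]).astype(np.float32)
            h=cv2.convexHull(P); m=cv2.moments(h); return np.array([m["m10"]/m["m00"],m["m01"]/m["m00"]]),m["m00"]
        r=least_squares(lambda v:(hullc(v)[0]-ms),(x,y),diff_step=1e-3)
        print(nm,thr,"i",i,"area",st[i,4]/k/k,"pred",round(hullc(r.x)[1],1),"xy",np.round(r.x,4),"bbox",np.round(st[i,:4]/k,1))
```

```text
mic
[[1.0, -1.5, -2.4], [0.8, -1.5, -2.4], [0.7, -1.6, -2.2], [0.4, -1.7, -2.1], [0.6, -1.7, -2.3], [2.1, -1.7, -3.8], [5.0, -1.6, -6.7], [7.5, -4.6, -12.1], [10.1, -0.6, -10.7]]
offset px -0.25 mm -0.7
near 45 i 1 area 124.0 pred 170.4 xy [0.4322 0.2333] bbox [ 6.8  7.5 12.9 12.1]
near 60 i 1 area 135.265625 pred 170.4 xy [0.4325 0.2332] bbox [ 6.6  7.  13.2 13. ]
near 80 i 1 area 149.796875 pred 170.4 xy [0.4329 0.2331] bbox [ 6.4  6.5 13.9 13.8]
far 45 i 1 area 141.03125 pred 177.9 xy [0.6071 0.2698] bbox [ 7.2  6.4 13.1 14.4]
far 60 i 1 area 155.1875 pred 177.9 xy [0.6073 0.2698] bbox [ 7.   5.8 13.6 15.4]
far 80 i 1 area 173.4375 pred 177.9 xy [0.6072 0.2696] bbox [ 6.8  5.4 14.1 16.2]
```

{"name": "arm_command", "arguments": {
  "series": [
    [0.006,0.0015,0.01,0],
    [0.0065,0.0015,0.02,0],
    [0.0065,0.0015,0.03,0],
    [0.0065,0.0015,0.04,0],
    [0.0065,0.0015,0.04,0]
  ]
}}

```text
time: 16.0
ee_pos: [0.4309, 0.234, 0.2025]
tcp_rot: [-179.9, 0.0, 101.6]
wrist_force: [0.3, 0.6, -2.7]
opening: 0.0443
grasp_force: 41.7
```

```bash
python3 goto.py .431 .2355 .157 101.7
```

```text
16.0 pos [0.4309 0.234  0.2025] rot [-1.7988e+02  4.0000e-02  1.0162e+02] open 0.0443 F [ 0.3  0.6 -2.7] gf 41.7
shift [0.0015 0.0004 0.0455] turn -0.001 j6 106.9
```

{"name": "arm_command", "arguments": {
  "series": [
    [0.001,0,0.01,0],
    [0.001,0,0.02,0],
    [0.001,0,0.03,0],
    [0.001,0,0.037,0],
    [0.001,0,0.04,0]
  ]
}}

```text
time: 16.5
ee_pos: [0.4308, 0.2351, 0.1632]
tcp_rot: [-179.9, 0.0, 101.6]
wrist_force: [0.0, -0.3, -1.7]
opening: 0.0444
grasp_force: 41.8
```

{"name": "arm_command", "arguments": {
  "series": [
    [0,0,0.001,0],
    [0,0,0.002,0],
    [0,0,0.003,0],
    [0,0,0.004,0],
    [0,0,0.004,0]
  ]
}}

```text
time: 17.0
ee_pos: [0.4312, 0.2353, 0.1603]
tcp_rot: [180.0, -0.0, 101.6]
wrist_force: [0.4, -0.7, -1.3]
opening: 0.0437
grasp_force: 41.8
```

{"name": "arm_command", "arguments": {
  "series": [
    [0,0,0.001,0],
    [0,0,0.002,0],
    [0,0,0.003,0],
    [0,0,0.003,0],
    [0,0,0.003,0]
  ]
}}

```text
time: 17.5
ee_pos: [0.4313, 0.2355, 0.1585]
tcp_rot: [179.9, -0.0, 101.6]
wrist_force: [-2.1, 0.0, 8.2]
opening: 0.0444
grasp_force: 42.7
```

{"name": "arm_command", "arguments": {
  "series": [
    [0,0,0.001,0],
    [0,0,0.001,0],
    [0,0,0.001,0],
    [0,0,0.001,0],
    [0,0,0.001,0]
  ]
}}

```text
time: 18.0
ee_pos: [0.4314, 0.2356, 0.1585]
tcp_rot: [179.9, -0.1, 101.6]
wrist_force: [-4.4, -0.5, 14.0]
opening: 0.0438
grasp_force: 43.4
```

{"name": "arm_command", "arguments": {
  "series": [
    [0,0,-0.001,0],
    [0,0,-0.001,0],
    [0,0,-0.001,0],
    [0,0,-0.001,0],
    [0,0,-0.001,0]
  ],
  "hand": 0.068
}}

```text
time: 18.5
ee_pos: [0.4311, 0.2353, 0.1571]
tcp_rot: [-180.0, 0.0, 101.6]
wrist_force: [1.1, 0.5, -0.3]
opening: 0.0679
grasp_force: 0.0
```

{"name": "arm_command", "arguments": {
  "series": [
    [0,0,-0.02,0],
    [0,0,-0.05,0],
    [0,0,-0.08,0],
    [0,0,-0.11,0],
    [0,0,-0.14,0]
  ]
}}

```text
time: 19.0
ee_pos: [0.4311, 0.2352, 0.2984]
tcp_rot: [-180.0, 0.0, 101.6]
wrist_force: [0.9, -0.5, 1.0]
opening: 0.0678
grasp_force: 0.0
```

```bash
python3 goto.py .5195 .251 .27 101.7
python3 - <<'E'
from h import *
c=cam("scene"); 
for t,z in(("tote_handle",.236),("mic_a",.013)): print(t,[(np.round(atz(c,m["location"],z)[:2],3).tolist(),round(m["confidence"],2)) for m in bot.mark_of("scene",t)][:5])
cv2.imwrite("pics/s3.png",cv2.resize(c["color"][150:330,230:430],None,fx=3.2,fy=3.2,interpolation=2))
E
```

```text
19.0 pos [0.4311 0.2352 0.2984] rot [-180.      0.    101.63] open 0.0678 F [ 0.9 -0.5  1. ] gf 0.0
shift [-0.0023  0.0898  0.0284] turn -0.001 j6 107.0
tote_handle [([0.522, 0.252], 0.7)]
mic_a [([0.372, -0.235], 0.96), ([0.699, -0.405], 0.9), ([0.597, 0.268], 0.81)]
```

View pics/s3.png

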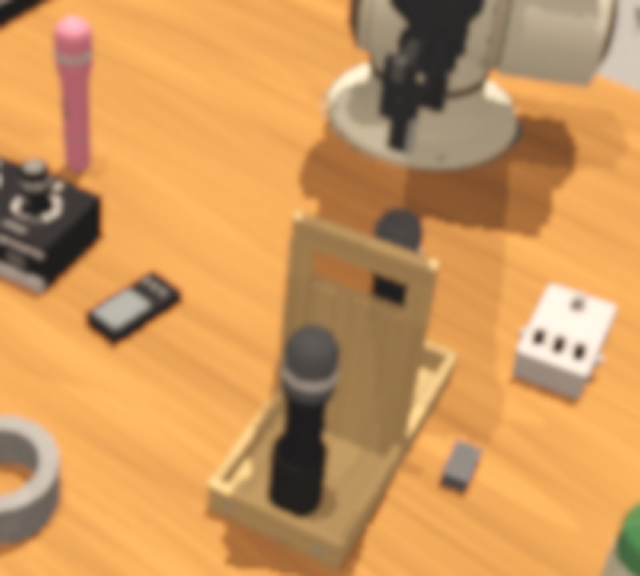

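The view shows both mics upright in the tote, one head at (310,360) and the other behind the board at (398,235). The bystanders look undisturbed.

{"name": "arm_command", "arguments": {
  "series": [
    [-0.001,0.04,0,0],
    [-0.002,0.08,0,0],
    [-0.002,0.09,0,0],
    [-0.002,0.09,0.01,0],
    [-0.002,0.09,0.02,0]
  ],
  "hand": 0.055
}}

```text
time: 19.65
ee_pos: [0.5191, 0.2513, 0.2758]
tcp_rot: [-179.9, 0.0, 101.6]
wrist_force: [-0.0, -0.1, 0.2]
opening: 0.0552
grasp_force: 0.0
```

```bash
python3 goto.py .5197 .251 .216 101.7
```

```text
19.65 pos [0.5191 0.2513 0.2758] rot [-1.7992e+02  1.0000e-02  1.0163e+02] open 0.0552 F [-0.  -0.1  0.2] gf 0.0
shift [-0.0004  0.0005  0.0598] turn -0.001 j6 104.2
```

{"name": "arm_command", "arguments": {
  "series": [
    [0,0,0.015,0],
    [0,0,0.03,0],
    [0,0,0.045,0],
    [0,0,0.06,0],
    [0,0,0.06,0]
  ]
}}

```text
time: 20.15
ee_pos: [0.5177, 0.2509, 0.215]
tcp_rot: [-179.8, 0.0, 101.7]
wrist_force: [-0.9, -0.4, -0.2]
opening: 0.055
grasp_force: 0.0
```

{"name": "arm_command", "arguments": {
  "series": [
    [0,0,0,0],
    [0,0,0,0],
    [0,0,0,0],
    [0,0,0,0],
    [0,0,0,0]
  ],
  "hand": 0.025,
  "grip_force": 100
}}

```text
time: 20.65
ee_pos: [0.5198, 0.2515, 0.2175]
tcp_rot: [180.0, -0.0, 101.6]
wrist_force: [-0.6, -0.4, 0.6]
opening: 0.0253
grasp_force: 0.0
```

{"name": "arm_command", "arguments": {
  "series": [
    [0,0,0,0],
    [0,0,0,0],
    [0,0,0,0],
    [0,0,0,0],
    [0,0,0,0]
  ],
  "hand": 0.0,
  "grip_force": 100
}}

```text
time: 21.15
ee_pos: [0.5201, 0.2515, 0.2175]
tcp_rot: [179.9, -0.0, 101.6]
wrist_force: [4.2, -0.4, 2.1]
opening: 0.0107
grasp_force: 98.4
```

Gripped at about 11 mm. Lift gently.

{"name": "arm_command", "arguments": {
  "series": [
    [0,0,-0.003,0],
    [0,0,-0.008,0],
    [0,0,-0.015,0],
    [0,0,-0.022,0],
    [0,0,-0.028,0]
  ]
}}

```text
time: 21.65
ee_pos: [0.5197, 0.2515, 0.246]
tcp_rot: [-180.0, -0.0, 101.6]
wrist_force: [-0.3, 0.0, -7.7]
opening: 0.0106
grasp_force: 97.3
```

{"name": "arm_command", "arguments": {
  "series": [
    [0,0,-0.01,0],
    [0,0,-0.022,0],
    [0,0,-0.035,0],
    [0,0,-0.045,0],
    [0,0,-0.053,0]
  ]
}}

```text
time: 22.15
ee_pos: [0.5198, 0.2515, 0.2995]
tcp_rot: [180.0, -0.0, 101.6]
wrist_force: [0.1, 0.6, -7.1]
opening: 0.0103
grasp_force: 97.6
```

{"name": "arm_command", "arguments": {
  "series": [
    [0,0,-0.002,0],
    [0,0,-0.003,0],
    [0,0,-0.003,0],
    [0,0,-0.003,0],
    [0,0,-0.003,0]
  ]
}}

```text
time: 22.65
ee_pos: [0.5196, 0.2514, 0.3009]
tcp_rot: [-180.0, 0.0, 101.6]
wrist_force: [-0.7, -0.2, -8.0]
opening: 0.0105
grasp_force: 97.5
```

{"name": "arm_command", "arguments": {
  "series": [
    [0,0,0,0],
    [0,0,0,0],
    [0,0,0,0],
    [0,0,0,0],
    [0,0,0,0]
  ]
}}

```text
time: 23.15
ee_pos: [0.5197, 0.2515, 0.3013]
tcp_rot: [180.0, -0.0, 101.6]
wrist_force: [0.3, 0.5, -7.5]
opening: 0.0106
grasp_force: 97.5
```

```bash
python3 goto.py .52 .2515 .30 101.7
python3 - <<'E'
from h import *
c=cam("scene"); cv2.imwrite("pics/s4.png",cv2.resize(c["color"][130:330,230:430],None,fx=3,fy=3,interpolation=2))
E
```

```text
23.15 pos [0.5197 0.2515 0.3013] rot [179.99  -0.   101.63] open 0.0106 F [ 0.3  0.5 -7.5] gf 97.5
shift [-0.0001  0.0003  0.0013] turn -0.001 j6 104.2
```

View pics/s4.png

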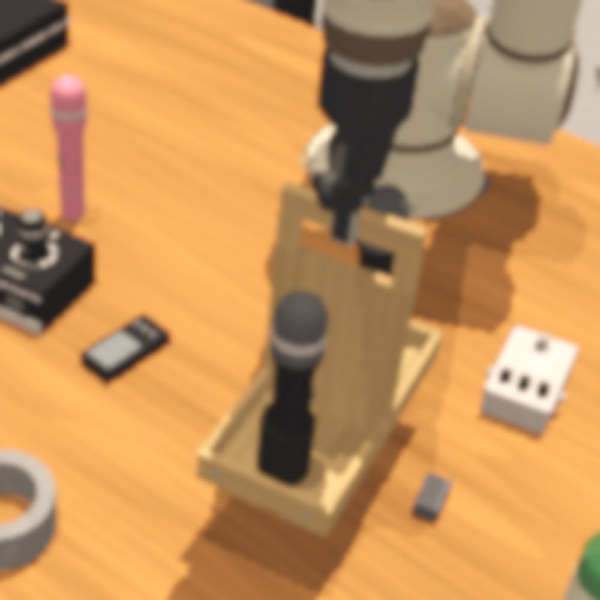

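The view shows the tote held level and clear of the table, both mics in their cups (heads at (300,325) and (388,205)). The wrist force is steady at about 7.5 N, so I'm handing in.

```bash
python3 -c "
from workcell import bot
print(bot.job_done())"
```

```text
the job is handed in; nothing more can be done
None
```

Both microphones are in the tote's cups, and the job was handed in at about 23 s with the tote held level by its handle, about 8 cm above the table; the hand-in call returned no verdict.

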